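Set a sprung telescopic leg to its length mark and clamp it

ROBOT

A 7-joint arm with a two-finger parallel gripper is mounted at the origin on the work surface. World frame = base frame: x ahead of the robot, y to its left, z up, the work surface at z = 0. Lengths are in m, angles in rad, forces in N, time in s.
With the tool pointing down it reaches from about 0.4 to 0.875 m from the base axis. Payload 4.4 kg.
Tool frame: the origin (TCP) lies midway between the tips of the shut fingers; the grasp point (between the pads) lies 19 mm behind it; z points along the fingers, y is the line along which they close (so a half turn about z gives the same grasp; the last joint's range is limited). The gripper opens to 85 mm and grips with 20 to 120 N. Pads are 22 mm wide; open, the fingers measure 114 mm over their backs; the gripper's body (76 mm by 85 mm) begins 54 mm behind the grasp point. The pads swing forward as they close: fully open they stand 13 mm farther back than shut.
Start: joints at [-1.326, 0.628, 0.038, 1.517, -0.027, 0.996, -0.02], TCP at [0.199, 0.619, 0.231] pointing down, gripper open.
Joint ranges: [-3.06, 3.06], [-0.37, 2.12], [-1.25, 1.32], [0.18, 2.47], [-1.1, 4.24], [0.23, 1.98], [-2.94, 2.94]. Speed limits (rad/s): [2.57, 2.57, 3.14, 3.14, 3.14, 3.14, 3.14].

INTERFACE

Orientations are given as a unit quaternion [x, y, z, w].
In Python, from workcell import sensors, imaging, env gives the robot as it stands.
- The arm moves only by the shell command python3 -m crank 'ROWS' [FORCE]. ROWS is JSON, a list of rows, each an object with "claw": the opening, from 0 (shut) to 1 (fully open); "translation": the shift along the world's x, y, z in units of 40 mm (1.0 is 40 mm), a list of three; "delta_rot": the turn, a rotation vector about the world's x, y, z in degrees, a list of three. A call has 1 to 20 rows; each row is the pose to reach, as a shift and turn from the pose commanded when the call began; what a row does not reach only later rows make up. A row lasts 1/12 s, in which the tool goes at most 41.7 mm and 7.16 degrees, less where a joint would pass 70% of its speed; a pose out of reach is approached as far as the arm can. A call with a gripper value outside its range is refused whole. The fingers move at their own pace and stop on an object; FORCE is the grip in N (left out, the last holds). Time passes only in rows, so rows that repeat a pose let the fingers close. It gives the time, the measured TCP pose, the force, the opening and the grip force at its end, in the units of the state.
- sensors.sense(): the state, without advancing time (a new reading comes with each control period).
- imaging.read_camera(name): name is "scene" or "top"; returns the picture (384x512x3 uint8, red, green, blue); there is no depth.
- imaging.camera_model(name): a dict with "fov_y" (degrees; the focal length in pixels is half the picture's height over the tangent of half this angle, whatever the lens; pixels are square), "cx", "cy" (the principal point, pixels), "T" (4x4, takes a point from camera to world coordinates). Camera axes: x right, y down, z forward; pixel columns grow to the right and rows downward; lengths in m; the calibration is good to about 2 mm. A picture is of the moment at which its call begins. camera_model takes no time and is no camera call.
- env.sign_off(): hands the job in; it is judged then, once.
The state is a dict: "t": time; "joint_pos": joint angles; "qd": joint speeds; "tau": joint torques, N m; "ee_pos": TCP position; "ee_rot": TCP orientation; "ft_force": force on the tool from outside, world axes, zero at the start; "ft_torque": the same for the moment, N m; "opening": finger opening in m; "grasp_force": force on a finger pad.
Only numpy, scipy, OpenCV 4.12 (cv2) and the standard library are available. Lean on these libraries where they do the work, as an engineer would, in place of code of your own. Each camera call takes 0.05 s, during which the arm holds its last target. There are 200 camera calls.

TASK

First bleed the stand leg's air spring: pull the round vent knob all the way out, then push it fully home again. Then take hold of the leg's cross handle and draw the leg out until its black ring mark lines up with the nose of the index clip, and while holding it there slide the clamp lever fully closed (away from the leg), not moving the lever before the leg is at the mark. The leg is sprung and is to be kept at the mark by your hand: finish while still holding the handle, and leave the bottle, pen cup and tape measure alone.

Things in the scene. Friction and masses are not known exactly. Their poses are not given: they have to be found in the camera images.
- base: Fixed dark steel plate 380 x 350 x 10 mm on the bench carrying the whole leg. Origin: centre of its underside; its axes are called plate x, y, z (z up). The telescopic leg lies along plate x in the middle: outer tube and black collar (plate x 35 to 65 mm) to +x, bright sliding leg with black rubber foot sticking out to -x. Vent valve at the -y side, clamp lever at the +y side.
- handle_grip (a point): Grip point on the leg's cross handle: upright bar 10 mm thick (plate x), 120 mm long (plate y: 40 mm to the -y side of this point, 80 mm to +y), top 14 mm above this point, lower edge 32 mm below. Pinched lightly across its thickness, the hand can slide along it in plate y and push the lever with the fingers' side. Nearby parts except the lever are under 63 mm high (lever's foot: plate y over 80).
- leg (a joint): How far the leg is drawn out, m, 0 (start, spring-held in) to 0.085; growing moves the leg and handle along plate -x. A return spring pulls it in with about 2.4 N at 0 and 4.5 N at 0.05, plus 0.8 N friction; it goes back in if let go, and closing the lever does not change this.
- leg_mark (a point): Centre of the black ring mark (4 mm wide) round the 24 mm square sliding leg, on its upper face; 50 mm from the handle towards plate -x. Moves with the leg.
- index_nose (a point): Tip of the index clip's thin steel nose (4 mm wide), a small black clip fixed on the rail at the -y side of the leg, 62 mm above the bench at its highest. The ring is at the mark when it has the same plate x as this nose; that needs the leg drawn out 35 to 65 mm.
- index: The index clip itself (20 x 22 x 30 mm), fixed, parallel to the plate; origin: centre of its underside, at the same plate x as the nose.
- lever_face (a point): Middle of the flat face, looking to plate -y, of the clamp lever's black cross arm: 100 mm wide (plate x), 20 mm high (115 to 135 mm above the bench). The arm passes 7 mm above the handle bar, so fingers gripping the handle meet this face from its -y side. Push it to plate +y to close.
- lever (a joint): Clamp lever's slide, m: 0 fully open to 0.030 fully closed at its stop; growing moves the lever along plate +y, away from the leg. Starts 0 to 0.005. About 3 N friction, stays where left.
- knob_grip (a point): Centre of the vent knob: black disc 30 mm across and 18 mm thick on a 10 mm stem, axis level along plate x, 65 mm above the bench. It stands in front (-x) of an aluminium valve block 44 mm wide (plate y) and 80 mm high; when home the knob's back is 27 mm from the block. A brass fitting on the block reaches 96 mm above the bench.
- knob (a joint): Vent knob, m: 0 fully home to 0.025 fully out at its stop; growing moves it along plate -x. Starts home; about 3 N friction, stays where left.
- water: Clear plastic water bottle, 64 mm across, 170 mm tall, standing loose on the bench; bystander. Origin: centre of its underside.
- pencup: Dark empty pen cup, 80 mm across, 100 mm tall, loose; bystander. Origin: centre of its underside.
- tapemeasure: Blue tape measure, 65 x 34 x 58 mm, loose; bystander. Origin: centre of its underside.

How it is judged:
On the way, in this order (a step that is already met when the one before it is completed fails the run):
1. the vent knob is pulled out (value of joint knob above 0.021 m), for 0.1 s.
2. the vent knob is pushed home again (value of joint knob below 0.003 m), for 0.1 s.
3. the leg is held by its handle at the mark (within 5 mm) with the lever still open (x of leg_mark in the frame of index between -0.005 and 0.005 m and contact force between the fingers and leg above 1 N and value of joint lever below 0.01 m), for 0.2 s.
At the end, for the whole second after the job is handed in: The fingers hold the leg's handle (more than 1 N), the ring mark is within 5 mm of the index nose along the leg, the clamp lever is closed (at least 26 of its 30 mm) and the vent knob is home (within 3 mm), all through the last second (x of leg_mark in the frame of index between -0.005 and 0.005 m and contact force between the fingers and leg above 1 N and value of joint lever above 0.026 m and value of joint knob below 0.003 m); the arm keeps its last pose, push and grip.
It fails at once if the lever is slid towards closed while the leg is more than 6 mm off the mark (value of joint lever above 0.012 m and (x of leg_mark in the frame of index above 0.006 m or x of leg_mark in the frame of index below -0.006 m)).
It fails at once if the bottle, pen cup or tape measure is moved by more than 30 mm (distance of any of water, pencup, tapemeasure from where it was at the start of the episode above 0.03 m).
It also fails if it takes over 48 s, if anything falls off the work surface, if the arm or the gripper's body presses on something with over 40 N, if the wrist force passes 120 N, or if a joint passes its speed limit or range.

## Working session

There is one attempt and no reset: what is moved stays moved. The work goes in short steps, Python scripts to look and compute and a shell command to move; the robot and the scene stay as the last step left them, time stands still between calls to the robot, and variables do not carry over. Pictures are saved under pics/ and viewed, at most 10 in all, crops included, and the job is handed in when it is done.

```bash
mkdir -p pics; cat > h.py <<'E'
import numpy as np, cv2
from workcell import sensors, imaging, env
def cam(n):
    m=imaging.camera_model(n); f=192/np.tan(np.radians(m["fov_y"])/2); return m,f,np.array(m["T"])
def ray(n,u,v):
    m,f,T=cam(n); d=T[:3,:3]@np.array([(u-m["cx"])/f,(v-m["cy"])/f,1]); return T[:3,3],d
def onz(n,u,v,z):
    o,d=ray(n,u,v); return o+d*(z-o[2])/d[2]
def proj(n,p):
    m,f,T=cam(n); q=T[:3,:3].T@(np.array(p)-T[:3,3]); return q[0]/q[2]*f+m["cx"],q[1]/q[2]*f+m["cy"]
def snap(n,name):
    im=imaging.read_camera(n); cv2.imwrite(f"pics/{name}_raw.png",im[:,:,::-1]); return im
E
python3 - <<'E'
from h import *
for n in("scene","top"):
    im=snap(n,n+"0"); cv2.imwrite(f"pics/{n}0.png",cv2.resize(im[:,:,::-1],(800,600),interpolation=cv2.INTER_CUBIC)); print(imaging.camera_model(n))
s=sensors.sense();print(s)
E
```

```text
{'fov_y': 46.86025383431256, 'cx': 254.3296524101237, 'cy': 188.81340856203718, 'T': array([[ 0.831749  ,  0.33529288, -0.44246163,  1.08842579],
       [ 0.55484174, -0.47543014,  0.68272749, -0.85421698],
       [ 0.01855408, -0.81335408, -0.58147303,  0.82507104],
       [ 0.        ,  0.        ,  0.        ,  1.        ]])}
{'fov_y': 42.240771620727706, 'cx': 251.06636427108313, 'cy': 195.00356632730117, 'T': array([[-0.01665809, -0.98202966,  0.18799003,  0.23361989],
       [-0.99977254,  0.0188639 ,  0.00995061, -0.02034725],
       [-0.01331802, -0.18778151, -0.98212053,  1.66755316],
       [ 0.        ,  0.        ,  0.        ,  1.        ]])}
{'t': 0.1, 'joint_pos': array([-1.32581288,  0.62924267,  0.03844322,  1.51827081, -0.0270032 ,
        0.99628266, -0.02002544]), 'qd': array([ 5.65817062e-04, -2.22887061e-03, -9.90208080e-05, -4.44442961e-03,
       -1.36483115e-04,  3.11259915e-04,  5.78510645e-05]), 'tau': array([ 4.30678032e-03, -5.64519989e+01,  1.23060074e+00, -1.93969846e+01,
        1.11204351e-02,  5.44238894e-03, -1.31385164e-05]), 'ee_pos': array([0.19857239, 0.61834301, 0.23048721]), 'ee_rot': array([ 1.54779903e-01,  9.87948618e-01, -8.33648260e-04, -1.24145676e-04]), 'ft_force': array([ 0.17898594,  0.22264516, -0.61616836]), 'ft_torque': array([ 0.00432364, -0.02520871, -0.00779677]), 'grasp_force': 0.0, 'opening': 0.0853028386271147}
```

View pics/scene0.png

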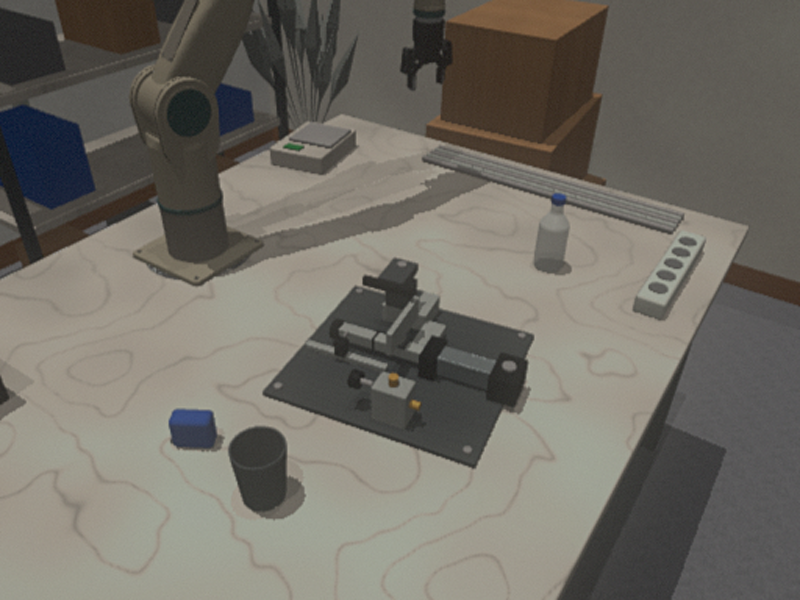

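View pics/top0.png

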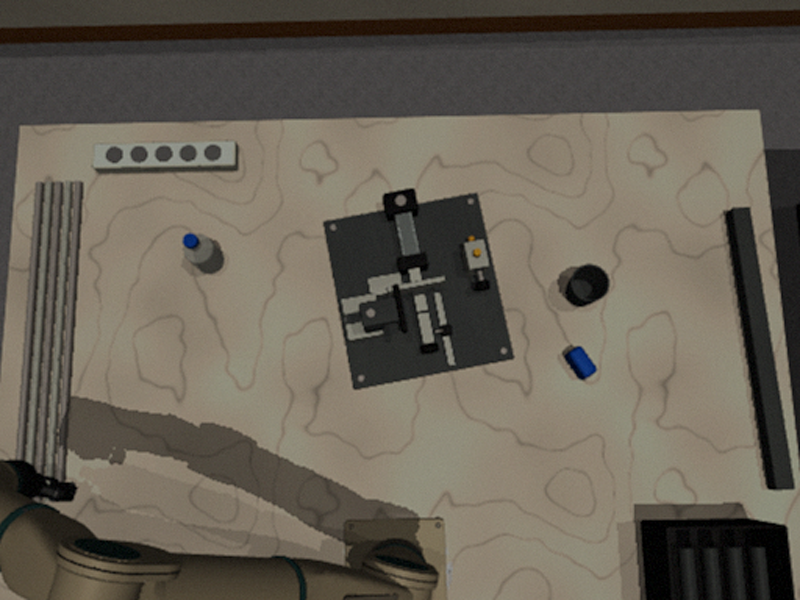

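Scene view: the plate is mid-table with the leg, valve block (about 393,398) and lever; the pen cup (260,468) and tape (193,428) lie on the -y side, the bottle (551,235) on the +y side. Top view: the plate is centred near (418,290) in the enlarged picture, with the leg pointing at the robot and a yaw of about +10°.

```bash
python3 - <<'E'
from h import *
K={}
for n,(x0,y0,w,h) in {"top":(200,118,136,136),"scene":(165,160,180,140)}.items():
    im=cv2.imread(f"pics/{n}0_raw.png"); c=im[y0:y0+h,x0:x0+w]; s=600/h if n=="top" else 4.28
    cv2.imwrite(f"pics/{n}c.png",cv2.convertScaleAbs(cv2.resize(c,None,fx=s,fy=s,interpolation=cv2.INTER_CUBIC),alpha=1.6)); print(n,s)
    g=im.max(2); m=((g<85)).astype(np.uint8)
    r=np.zeros_like(m); r[y0:y0+h,x0:x0+w]=m[y0:y0+h,x0:x0+w]
    cs,_=cv2.findContours(r,cv2.RETR_EXTERNAL,cv2.CHAIN_APPROX_NONE); c=max(cs,key=cv2.contourArea)[:,0]
    P=np.array([onz(n,u,v,.01)[:2] for u,v in c]).astype(np.float32)
    print(cv2.minAreaRect(P))
    if n=="top":
        hull=cv2.minAreaRect(P)
E
```

```text
top 4.411764705882353
((0.6051019430160522, -0.052671879529953), (0.4165915250778198, 0.3488665223121643), 9.947906494140625)
scene 4.28
((0.5924044847488403, 0.004454970359802246), (0.39742511510849, 0.4833763837814331), 9.879919052124023)
```

View pics/topc.png

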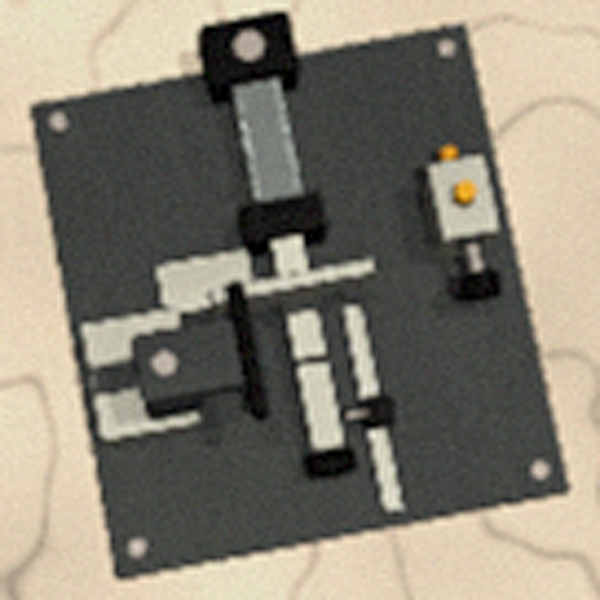

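View pics/scenec.png

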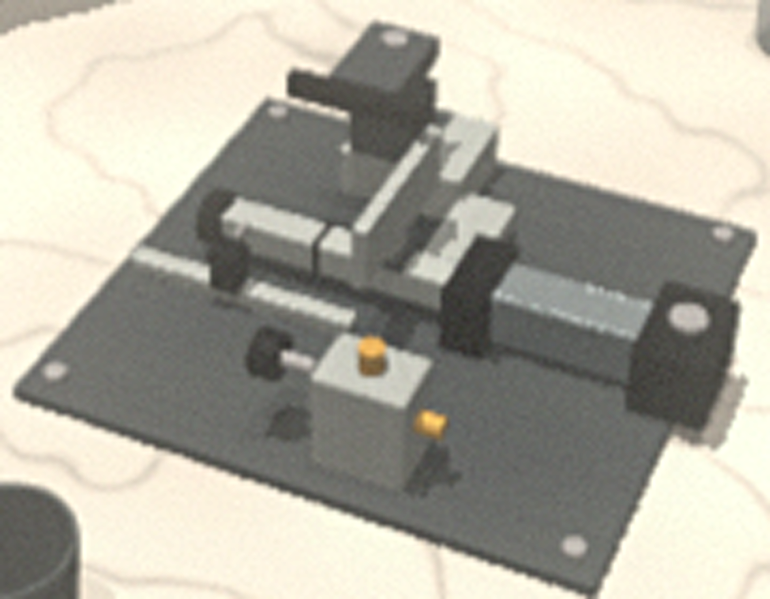

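Top crop: screws at (58,122), (447,48), (137,547), (540,469); ring about (314,357); nose tip about (347,412); knob about (475,284); lever arm from (235,285) to (262,415); handle end at (374,265). Scene crop: knob at (267,353), ring at (320,248), nose at (236,228), handle top from (357,235) to (437,131).

```bash
cat >> h.py <<'E'
def tc(u,v): return 200+(u+.5)/4.4118-.5,118+(v+.5)/4.4118-.5
def sc(u,v): return 165+(u+.5)/4.28-.5,160+(v+.5)/4.28-.5
def tri(a,b):
    (o1,d1),(o2,d2)=ray("top",*a),ray("scene",*b)
    t=np.linalg.lstsq(np.c_[d1,-d2],o2-o1,rcond=None)[0]; p,q=o1+d1*t[0],o2+d2*t[1]
    return (p+q)/2,np.linalg.norm(p-q)
E
cat > m.py <<'E'
from h import *
T=[(58,122),(447,48),(137,547),(540,469)]; S=[(278,110),(723,232),(55,371),(573,546)]
S={0:(723,232),1:(573,546),2:(278,110),3:(55,371)}
A=np.array([onz("top",*tc(*p),.012)[:2] for p in T]); B=np.array([onz("scene",*sc(*S[i]),.012)[:2] for i in range(4)])
for P in(A,B):
    ax=(P[0]+P[1]-P[2]-P[3]); print(P.mean(0),np.degrees(np.arctan2(ax[1],ax[0])), np.degrees(np.arctan2(*( (P[0]+P[2]-P[1]-P[3])*[-1,1]))),np.linalg.norm(ax)/2,np.linalg.norm(P[0]+P[2]-P[1]-P[3])/2)
c=(A.mean(0)+B.mean(0))/2; y=np.radians(9.9); R=np.array([[np.cos(y),-np.sin(y)],[np.sin(y),np.cos(y)]])
def pl(p): return np.round(np.r_[R.T@(np.array(p)[:2]-c),p[2]],4)
if __name__=="__main__":
  for n,a,b in [("knob",(475,284),(267,353)),("ring",(314,357),(320,248)),("nose",(347,412),(236,228)),("fit",(465,188),(372,343))]:
    p,e=tri(tc(*a),sc(*b)); print(n,np.round(p,4),round(e,4),pl(p))
  for n,a,z in [("knobfront",(476,297),.065),("knobback",(474,270),.065),("handle -y end",(374,265),.108),("armA",(235,285),.135),("armB",(262,415),.135),("ring",(314,357),.057),("nose",(347,412),.062),("blockc",(463,200),.09)]:
    p=onz("top",*tc(*a),z); print("top",n,np.round(p,4),pl(p))
  for n,a,z in [("handle top -y",(359,233),.108),("handle top +y",(437,131),.108),("arm end -x",(290,70),.135),("nose",(236,228),.062),("ring",(320,248),.057)]:
    p=onz("scene",*sc(*a),z); print("scene",n,np.round(p,4),pl(p))
E
python3 m.py
```

```text
[ 0.58797992 -0.05676641] 9.963521843591561 9.97788821975253 0.33997240878541074 0.3113810663510836
[ 0.58924371 -0.05334065] 9.888832725934778 9.881944658574161 0.34044253475066866 0.31175068511534704
knob [ 0.5805 -0.1908  0.0622] 0.0014 [-0.0313 -0.1323  0.0622]
ring [ 0.5322 -0.0694  0.0382] 0.0001 [-0.058  -0.0044  0.0382]
nose [ 0.4859 -0.0943  0.0504] 0.0052 [-0.1079 -0.021   0.0504]
fit [ 0.6467 -0.1815  0.0972] 0.0016 [ 0.0355 -0.1345  0.0972]
top knobfront [ 0.5705 -0.1904  0.065 ] [-0.0411 -0.1302  0.065 ]
top knobback [ 0.5912 -0.1897  0.065 ] [-0.0206 -0.133   0.065 ]
top handle -y end [ 0.5867 -0.1125  0.108 ] [-0.0117 -0.0563  0.108 ]
top armA [ 0.5679 -0.0112  0.135 ] [-0.0128  0.0467  0.135 ]
top armB [ 0.4736 -0.0287  0.135 ] [-0.1088  0.0458  0.135 ]
top ring [ 0.5288 -0.0688  0.057 ] [-0.0613 -0.0032  0.057 ]
top nose [ 0.486 -0.092  0.062] [-0.1074 -0.0188  0.062 ]
top blockc [ 0.6388 -0.1809  0.09  ] [ 0.0278 -0.1326  0.09  ]
scene handle top -y [ 0.5926 -0.114   0.108 ] [-0.0062 -0.0587  0.108 ]
scene handle top +y [0.5746 0.0019 0.108 ] [-0.004   0.0586  0.108 ]
scene arm end -x [ 0.4791 -0.0281  0.135 ] [-0.1032  0.0454  0.135 ]
scene nose [ 0.4932 -0.1076  0.062 ] [-0.103  -0.0354  0.062 ]
scene ring [ 0.5455 -0.0882  0.057 ] [-0.0482 -0.0253  0.057 ]
```

```bash
python3 - <<'E'
from m import *
for n,a,b in [("leverscrew",(164,362),(395,38)),("arm end",(262,413),(290,72)),("handle -y top",(374,262),(357,235))]:
    p,e=tri(tc(*a),sc(*b)); print(n,np.round(p,4),round(e,4),pl(p))
E
python3 -m crank '[{"claw":0.75,"translation":[3,-6,0],"delta_rot":[0,0,27.7]},{"claw":0.75,"translation":[3,-6,0],"delta_rot":[0,0,27.7]},{"claw":0.75,"translation":[3,-6,0],"delta_rot":[0,0,27.7]},{"claw":0.75,"translation":[6,-13,0],"delta_rot":[0,0,27.7]},{"claw":0.75,"translation":[6,-13,0],"delta_rot":[0,0,27.7]},{"claw":0.75,"translation":[6,-13,0],"delta_rot":[0,0,27.7]},{"claw":0.75,"translation":[9.5,-20.2,-0.5],"delta_rot":[0,0,27.7]},{"claw":0.75,"translation":[9.5,-20.2,-0.5],"delta_rot":[0,0,27.7]},{"claw":0.75,"translation":[9.5,-20.2,-0.5],"delta_rot":[0,0,27.7]},{"claw":0.75,"translation":[9.5,-20.2,-0.5],"delta_rot":[0,0,27.7]},{"claw":0.75,"translation":[9.5,-20.2,-0.5],"delta_rot":[0,0,27.7]},{"claw":0.75,"translation":[9.5,-20.2,-0.5],"delta_rot":[0,0,27.7]},{"claw":0.75,"translation":[9.5,-20.2,-0.5],"delta_rot":[0,0,27.7]},{"claw":0.75,"translation":[9.5,-20.2,-0.5],"delta_rot":[0,0,27.7]},{"claw":0.75,"translation":[9.5,-20.2,-0.5],"delta_rot":[0,0,27.7]},{"claw":0.75,"translation":[9.5,-20.2,-0.5],"delta_rot":[0,0,27.7]},{"claw":0.75,"translation":[9.5,-20.2,-0.5],"delta_rot":[0,0,27.7]},{"claw":0.75,"translation":[9.5,-20.2,-0.5],"delta_rot":[0,0,27.7]},{"claw":0.75,"translation":[9.5,-20.2,-0.5],"delta_rot":[0,0,27.7]},{"claw":0.75,"translation":[9.5,-20.2,-0.5],"delta_rot":[0,0,27.7]}]' 30
```

```text
[ 0.58797992 -0.05676641] 9.963521843591561 9.97788821975253 0.33997240878541074 0.3113810663510836
[ 0.58924371 -0.05334065] 9.888832725934778 9.881944658574161 0.34044253475066866 0.31175068511534704
leverscrew [0.5139 0.041  0.136 ] 0.0027 [-0.0571  0.1075  0.136 ]
arm end [ 0.4767 -0.0276  0.132 ] 0.0033 [-0.1055  0.0462  0.132 ]
handle -y top [ 0.59   -0.1127  0.1044] 0.0004 [-0.0086 -0.057   0.1044]
t: 1.77
ee_pos: [0.5536, -0.1369, 0.2128]
ee_rot: [-0.086, 0.996, 0.0, -0.0]
ft_force: [0.6, 1.8, 0.6]
opening: 0.0638
grasp_force: 0.0
```

```bash
python3 -m crank '[{"claw":0.75,"translation":[0.6,-1.2,-1],"delta_rot":[0,0,0]},{"claw":0.75,"translation":[0.6,-1.2,-1],"delta_rot":[0,0,0]},{"claw":0.75,"translation":[0.6,-1.2,-1],"delta_rot":[0,0,0]},{"claw":0.75,"translation":[0.6,-1.2,-1],"delta_rot":[0,0,0]},{"claw":0.75,"translation":[0.6,-1.2,-1],"delta_rot":[0,0,0]},{"claw":0.75,"translation":[0.6,-1.2,-1],"delta_rot":[0,0,0]}]'
python3 -c "
from h import *
s=sensors.sense();print(s['ee_pos'],s['ee_rot'],s['joint_pos'])"
```

```text
t: 2.27
ee_pos: [0.5776, -0.181, 0.1738]
ee_rot: [-0.087, 0.996, 0.0, 0.0]
ft_force: [-0.6, -0.5, -0.4]
opening: 0.064
grasp_force: 0.0
[ 0.57755789 -0.1810184   0.17384728] [-8.73163465e-02  9.96180481e-01  4.27009185e-04  3.51394060e-04] [ 0.27001766  0.62868805 -0.01924033  1.7066466   0.01423963  0.80602088
  1.99025168]
```

```bash
python3 -m crank '[{"claw":0.75,"translation":[0.07,-0.25,-1],"delta_rot":[0,0,0]},{"claw":0.75,"translation":[0.07,-0.25,-2],"delta_rot":[0,0,0]},{"claw":0.75,"translation":[0.07,-0.25,-2.7],"delta_rot":[0,0,0]},{"claw":0.75,"translation":[0.07,-0.25,-3.2],"delta_rot":[0,0,0]},{"claw":0.75,"translation":[0.07,-0.25,-3.2],"delta_rot":[0,0,0]},{"claw":0.75,"translation":[0.07,-0.25,-3.2],"delta_rot":[0,0,0]},{"claw":0.2,"translation":[0.07,-0.25,-3.2],"delta_rot":[0,0,0]},{"claw":0.2,"translation":[0.07,-0.25,-3.2],"delta_rot":[0,0,0]},{"claw":0.2,"translation":[0.07,-0.25,-3.2],"delta_rot":[0,0,0]},{"claw":0.2,"translation":[0.07,-0.25,-3.2],"delta_rot":[0,0,0]},{"claw":0.2,"translation":[0.07,-0.25,-3.2],"delta_rot":[0,0,0]},{"claw":0.2,"translation":[0.07,-0.25,-3.2],"delta_rot":[0,0,0]},{"claw":0.2,"translation":[0.07,-0.25,-3.2],"delta_rot":[0,0,0]},{"claw":0.2,"translation":[0.07,-0.25,-3.2],"delta_rot":[0,0,0]}]' 30
python3 - <<'E'
from h import *
snap("scene","s1");im=snap("top","t1")
a=cv2.imread("pics/s1_raw.png")[160:300,165:345];b=cv2.imread("pics/t1_raw.png")[118:254,200:336]
cv2.imwrite("pics/k1.png",cv2.convertScaleAbs(np.hstack([cv2.resize(a,(450,350),interpolation=cv2.INTER_CUBIC),cv2.resize(b,(350,350),interpolation=cv2.INTER_CUBIC)]),alpha=1.6))
E
```

```text
t: 3.43
ee_pos: [0.5819, -0.1945, 0.0476]
ee_rot: [-0.086, 0.996, -0.001, 0.002]
ft_force: [0.1, -1.5, 7.8]
opening: 0.0287
grasp_force: 29.4
```

View pics/k1.png

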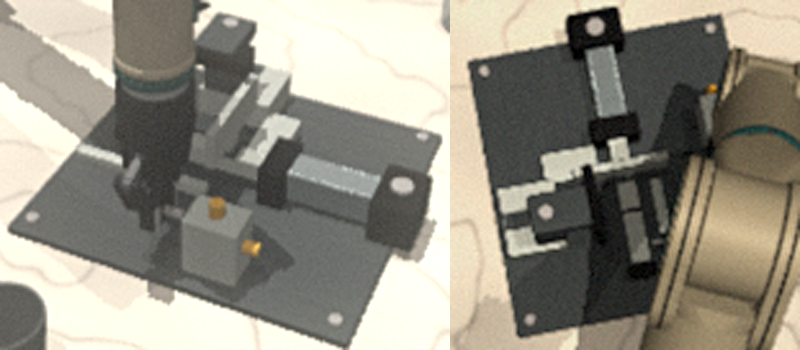

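The gripper sits on the knob at about (150,205) in the left panel, and the opening of 28.7 mm matches the 30 mm disc. Next I pull it out.

```bash
python3 -m crank '[{"claw":0.2,"translation":[-0.2,-0.035,0],"delta_rot":[0,0,0]},{"claw":0.2,"translation":[-0.4,-0.07,0],"delta_rot":[0,0,0]},{"claw":0.2,"translation":[-0.55,-0.096,0],"delta_rot":[0,0,0]},{"claw":0.2,"translation":[-0.65,-0.114,0],"delta_rot":[0,0,0]},{"claw":0.2,"translation":[-0.68,-0.119,0],"delta_rot":[0,0,0]},{"claw":0.2,"translation":[-0.68,-0.119,0],"delta_rot":[0,0,0]},{"claw":0.2,"translation":[-0.68,-0.119,0],"delta_rot":[0,0,0]},{"claw":0.2,"translation":[-0.68,-0.119,0],"delta_rot":[0,0,0]},{"claw":0.2,"translation":[-0.68,-0.119,0],"delta_rot":[0,0,0]}]' 40
```

```text
t: 4.28
ee_pos: [0.5573, -0.1988, 0.0476]
ee_rot: [-0.086, 0.996, -0.002, 0.005]
ft_force: [6.4, -1.3, 5.6]
opening: 0.0287
grasp_force: 40.0
```

```bash
python3 -m crank '[{"claw":0.2,"translation":[0.2,0.035,0],"delta_rot":[0,0,0]},{"claw":0.2,"translation":[0.4,0.07,0],"delta_rot":[0,0,0]},{"claw":0.2,"translation":[0.55,0.096,0],"delta_rot":[0,0,0]},{"claw":0.2,"translation":[0.68,0.119,0],"delta_rot":[0,0,0]},{"claw":0.2,"translation":[0.76,0.133,0],"delta_rot":[0,0,0]},{"claw":0.2,"translation":[0.76,0.133,0],"delta_rot":[0,0,0]},{"claw":0.2,"translation":[0.76,0.133,0],"delta_rot":[0,0,0]},{"claw":0.2,"translation":[0.76,0.133,0],"delta_rot":[0,0,0]}]' 40
```

```text
t: 4.95
ee_pos: [0.5819, -0.1944, 0.0475]
ee_rot: [-0.085, 0.996, -0.001, -0.001]
ft_force: [-4.6, -2.4, 15.5]
opening: 0.0287
grasp_force: 40.9
```

```bash
python3 -m crank '[{"claw":0.75,"translation":[0,0,0],"delta_rot":[0,0,0]},{"claw":0.75,"translation":[0,0,0],"delta_rot":[0,0,0]},{"claw":0.75,"translation":[0,0,0],"delta_rot":[0,0,0]},{"claw":0.75,"translation":[0,0,0],"delta_rot":[0,0,0]},{"claw":0.75,"translation":[0,0,1],"delta_rot":[0,0,0]},{"claw":0.75,"translation":[0,0,2],"delta_rot":[0,0,0]},{"claw":0.75,"translation":[0,0,3],"delta_rot":[0,0,0]},{"claw":0.75,"translation":[0,0,3.8],"delta_rot":[0,0,0]}]'
python3 -m crank '[{"claw":0.6,"translation":[0,1,0],"delta_rot":[0,0,-45]},{"claw":0.6,"translation":[0,2,0],"delta_rot":[0,0,-45]},{"claw":0.6,"translation":[0,3.15,0],"delta_rot":[0,0,-45]},{"claw":0.6,"translation":[0,3.15,0],"delta_rot":[0,0,-45]},{"claw":0.6,"translation":[0,3.15,0],"delta_rot":[0,0,-45]},{"claw":0.6,"translation":[0,3.15,0],"delta_rot":[0,0,-45]},{"claw":0.6,"translation":[0,3.15,0],"delta_rot":[0,0,-90]},{"claw":0.6,"translation":[0,3.15,0],"delta_rot":[0,0,-90]},{"claw":0.6,"translation":[0,3.15,0],"delta_rot":[0,0,-90]},{"claw":0.6,"translation":[0,3.15,0],"delta_rot":[0,0,-90]},{"claw":0.6,"translation":[0,3.15,0],"delta_rot":[0,0,-90]},{"claw":0.6,"translation":[0,3.15,0],"delta_rot":[0,0,-90]},{"claw":0.6,"translation":[0,3.15,0],"delta_rot":[0,0,-90]},{"claw":0.6,"translation":[0,3.15,0],"delta_rot":[0,0,-90]},{"claw":0.6,"translation":[0,3.15,0],"delta_rot":[0,0,-90]},{"claw":0.6,"translation":[0,3.15,0],"delta_rot":[0,0,-90]}]'
python3 - <<'E'
from h import *
s=sensors.sense();print(s['ee_pos'],s['ee_rot'],s['joint_pos'])
snap("scene","s2");snap("top","t2")
a=cv2.imread("pics/s2_raw.png")[160:300,165:345];b=cv2.imread("pics/t2_raw.png")[118:254,200:336]
cv2.imwrite("pics/k2.png",cv2.convertScaleAbs(np.hstack([cv2.resize(a,(450,350),interpolation=cv2.INTER_CUBIC),cv2.resize(b,(350,350),interpolation=cv2.INTER_CUBIC)]),alpha=1.6))
E
```

```text
t: 5.62
ee_pos: [0.5838, -0.1921, 0.1996]
ee_rot: [-0.086, 0.996, -0.0, 0.001]
ft_force: [1.6, -0.2, -0.3]
opening: 0.0636
grasp_force: 0.0
t: 6.95
ee_pos: [0.5832, -0.0661, 0.197]
ee_rot: [0.643, 0.766, -0.0, -0.0]
ft_force: [-0.5, 0.3, -0.1]
opening: 0.0515
grasp_force: 0.0
[ 0.5832149  -0.06609481  0.19697192] [ 6.42665304e-01  7.66147015e-01 -4.99360445e-05 -2.35881474e-04] [-0.20715282  0.61315     0.43392995  1.74441483 -0.32620958  0.85637152
  0.54818353]
```

View pics/k2.png

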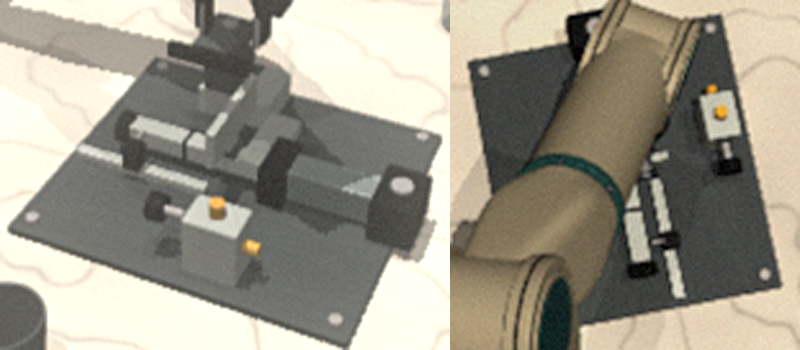

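The knob is back home, and the gripper is above the handle with its fingers straddling the bar. I'll descend and pinch.

```bash
python3 -m crank '[{"claw":0.6,"translation":[0,0,-1],"delta_rot":[0,0,0]},{"claw":0.6,"translation":[0,0,-2],"delta_rot":[0,0,0]},{"claw":0.6,"translation":[0,0,-2.6],"delta_rot":[0,0,0]},{"claw":0.6,"translation":[0,0,-3],"delta_rot":[0,0,0]},{"claw":0.6,"translation":[0,0,-3],"delta_rot":[0,0,0]},{"claw":0.6,"translation":[0,0,-3],"delta_rot":[0,0,0]},{"claw":0.0,"translation":[0,0,-3],"delta_rot":[0,0,0]},{"claw":0,"translation":[0,0,-3],"delta_rot":[0,0,0]},{"claw":0,"translation":[0,0,-3],"delta_rot":[0,0,0]},{"claw":0,"translation":[0,0,-3],"delta_rot":[0,0,0]},{"claw":0,"translation":[0,0,-3],"delta_rot":[0,0,0]},{"claw":0,"translation":[0,0,-3],"delta_rot":[0,0,0]},{"claw":0,"translation":[0,0,-3],"delta_rot":[0,0,0]},{"claw":0,"translation":[0,0,-3],"delta_rot":[0,0,0]},{"claw":0,"translation":[0,0,-3],"delta_rot":[0,0,0]}]' 25
```

```text
t: 8.3
ee_pos: [0.5803, -0.0671, 0.0785]
ee_rot: [0.644, 0.765, -0.001, -0.002]
ft_force: [-7.8, -0.9, 9.2]
opening: 0.0094
grasp_force: 26.4
```

```bash
python3 -m crank '[{"claw":0,"translation":[-0.25,-0.044,0],"delta_rot":[0,0,0]},{"claw":0,"translation":[-0.5,-0.087,0],"delta_rot":[0,0,0]},{"claw":0,"translation":[-0.75,-0.131,0],"delta_rot":[0,0,0]},{"claw":0,"translation":[-1,-0.174,0],"delta_rot":[0,0,0]},{"claw":0,"translation":[-1.15,-0.2,0],"delta_rot":[0,0,0]},{"claw":0,"translation":[-1.23,-0.215,0],"delta_rot":[0,0,0]},{"claw":0,"translation":[-1.23,-0.215,0],"delta_rot":[0,0,0]},{"claw":0,"translation":[-1.23,-0.215,0],"delta_rot":[0,0,0]},{"claw":0,"translation":[-1.23,-0.215,0],"delta_rot":[0,0,0]}]' 25
python3 - <<'E'
from m import *
s=sensors.sense();print(s['ee_pos'],pl(s['ee_pos']))
snap("scene","s3");snap("top","t3")
a=cv2.imread("pics/s3_raw.png")[180:245,195:275];b=cv2.imread("pics/t3_raw.png")[165:255,250:320]
cv2.imwrite("pics/k3.png",cv2.convertScaleAbs(np.hstack([cv2.resize(a,(480,390),interpolation=cv2.INTER_CUBIC),cv2.resize(b,(303,390),interpolation=cv2.INTER_CUBIC)]),alpha=1.6))
E
```

```text
t: 9.05
ee_pos: [0.5361, -0.0749, 0.0785]
ee_rot: [0.643, 0.766, 0.001, 0.001]
ft_force: [3.7, 0.5, 7.6]
opening: 0.0093
grasp_force: 27.9
[ 0.58797992 -0.05676641] 9.963521843591561 9.97788821975253 0.33997240878541074 0.3113810663510836
[ 0.58924371 -0.05334065] 9.888832725934778 9.881944658574161 0.34044253475066866 0.31175068511534704
[ 0.53607006 -0.07490741  0.07849009] [-0.0552 -0.0105  0.0785]
```

View pics/k3.png

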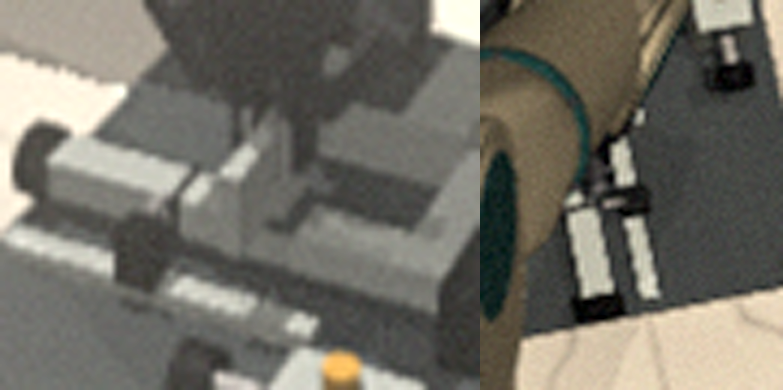

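Left panel: the clip's nose (160,205) sits slightly to the -x side of the ring's near edge (about 185,195). Right panel: the nose runs from the clip (628,198) to (600,187). I need a closer look.

```bash
python3 - <<'E'
from h import *
a=cv2.imread("pics/s3_raw.png")[202:232,208:238];b=cv2.imread("pics/t3_raw.png")[190:220,264:294]
f=lambda i,k:cv2.convertScaleAbs(cv2.resize(i,(390,390),interpolation=k),alpha=1.7)
r0=cv2.imread("pics/scene0_raw.png")[202:232,208:238];
cv2.imwrite("pics/k4.png",np.hstack([f(a,cv2.INTER_CUBIC),f(b,cv2.INTER_CUBIC)]))
E
```

```text
(no output)
```

View pics/k4.png

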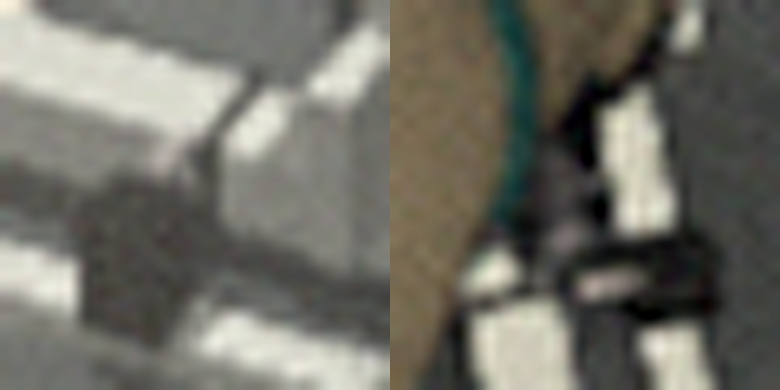

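Left panel: the ring on the upper face runs from (250,80) to (207,150), and the pinkish nose is near (170,158). Right panel: the ring runs from (470,302) to (560,282), and the nose bar from (637,275) to (577,291).

```bash
python3 - <<'E' | tail -n +3
from m import *
S=lambda u,v:(208+(u+.5)/13-.5,202+(v+.5)/13-.5)
T=lambda u,v:(264+(u-390+.5)/13-.5,190+(v+.5)/13-.5)
for n,t,s in [("ring -y",(562,281),(207,150)),("ring +y",(470,302),(250,80)),("nose",(577,291),(170,158)),("nose2",(577,291),(180,180))]:
    p,e=tri(T(*t),S(*s)); print(n,pl(p),round(e,4))
for z in(.037,.045,.05,.055): print(z,"ring top",pl(onz("top",*T(520,290),z)),"ring scene",pl(onz("scene",*S(228,115),z)))
for z in(.055,.06,.062): print(z,"nose top",pl(onz("top",*T(577,291),z)),pl(onz("top",*T(637,275),z)),"nose scene",pl(onz("scene",*S(170,158),z)))
s=sensors.sense(); 
E
```

```text
ring -y [-0.1037 -0.0145  0.0458] 0.002
ring +y [-0.1051  0.0094  0.0476] 0.0014
nose [-0.1085 -0.0187  0.0453] 0.0017
nose2 [-0.107  -0.0187  0.0396] 0.0003
0.037 ring top [-0.1035 -0.0046  0.037 ] ring scene [-0.1095  0.0087  0.037 ]
0.045 ring top [-0.1047 -0.0041  0.045 ] ring scene [-0.1048 -0.0003  0.045 ]
0.05 ring top [-0.1054 -0.0038  0.05  ] ring scene [-0.1019 -0.0059  0.05  ]
0.055 ring top [-0.1062 -0.0035  0.055 ] ring scene [-0.0989 -0.0115  0.055 ]
0.055 nose top [-0.1092 -0.0176  0.055 ] [-0.108  -0.0332  0.055 ] nose scene [-0.1034 -0.0298  0.055 ]
0.06 nose top [-0.1099 -0.0172  0.06  ] [-0.1088 -0.0328  0.06  ] nose scene [-0.1004 -0.0353  0.06  ]
0.062 nose top [-0.1102 -0.0171  0.062 ] [-0.1091 -0.0327  0.062 ] nose scene [-0.0992 -0.0375  0.062 ]
```

```bash
python3 -m crank '[{"claw":0,"translation":[-0.074,-0.013,0],"delta_rot":[0,0,0]},{"claw":0,"translation":[-0.074,-0.013,0],"delta_rot":[0,0,0]},{"claw":0,"translation":[-0.074,-0.013,0],"delta_rot":[0,0,0]},{"claw":0,"translation":[-0.074,-0.013,0],"delta_rot":[0,0,0]},{"claw":0,"translation":[-0.074,-0.013,0],"delta_rot":[0,0,0]},{"claw":0,"translation":[-0.074,-0.013,0],"delta_rot":[0,0,0]}]' 20
python3 - <<'E' | tail -n +3
from m import *
s=sensors.sense();print(pl(s['ee_pos']),s['ft_force'])
snap("scene","s4");snap("top","t4")
a=cv2.imread("pics/s4_raw.png")[202:232,208:238];b=cv2.imread("pics/t4_raw.png")[190:220,264:294]
f=lambda i,k:cv2.convertScaleAbs(cv2.resize(i,(390,390),interpolation=k),alpha=1.7)
cv2.imwrite("pics/k5.png",np.hstack([f(a,cv2.INTER_CUBIC),f(b,cv2.INTER_CUBIC)]))
E
```

```text
t: 9.65
ee_pos: [0.5334, -0.0754, 0.0785]
ee_rot: [0.643, 0.766, 0.001, 0.002]
ft_force: [3.5, 0.7, 6.9]
opening: 0.0094
grasp_force: 27.9
[-0.0579 -0.0105  0.0785] [3.46947284 0.66020218 6.87971433]
```

View pics/k5.png

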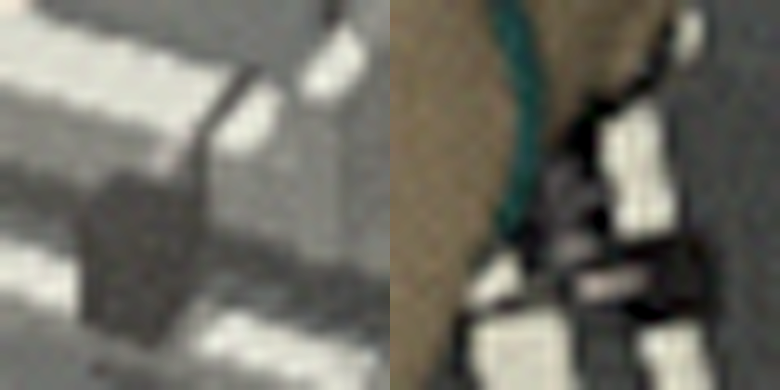

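The ring now runs along the nose line: left panel ring (243,78)–(200,140), right panel ring about (520,300) against the extended nose at about (520,304), which is within about 1 mm. Now I slide along the bar toward the lever.

```bash
python3 -m crank '[{"claw":0,"translation":[-0.03,0.12,0],"delta_rot":[0,0,0]},{"claw":0,"translation":[-0.05,0.24,0],"delta_rot":[0,0,0]},{"claw":0,"translation":[-0.075,0.36,0],"delta_rot":[0,0,0]},{"claw":0,"translation":[-0.095,0.48,0],"delta_rot":[0,0,0]},{"claw":0,"translation":[-0.12,0.6,0],"delta_rot":[0,0,0]},{"claw":0,"translation":[-0.14,0.74,0],"delta_rot":[0,0,0]},{"claw":0,"translation":[-0.14,0.74,0],"delta_rot":[0,0,0]},{"claw":0,"translation":[-0.14,0.74,0],"delta_rot":[0,0,0]}]' 20
python3 - <<'E' | tail -n +3
from m import *
s=sensors.sense();print(pl(s['ee_pos']),s['ft_force'])
E
```

```text
t: 10.42
ee_pos: [0.5326, -0.0626, 0.0795]
ee_rot: [0.647, 0.762, -0.003, 0.014]
ft_force: [10.1, -30.8, -3.2]
opening: 0.0094
grasp_force: 29.0
[-0.0565  0.0022  0.0795] [ 10.10628506 -30.81150333  -3.16384636]
```

```bash
python3 -m crank '[{"claw":0,"translation":[0.04,-0.25,0],"delta_rot":[0,0,0]},{"claw":0.13,"translation":[0.02,-0.25,0],"delta_rot":[0,0,0]},{"claw":0.13,"translation":[0.02,-0.25,0],"delta_rot":[0,0,0]},{"claw":0.13,"translation":[0.02,-0.25,0],"delta_rot":[0,0,0]},{"claw":0.13,"translation":[0.02,-0.25,0],"delta_rot":[0,0,0]}]' 20
python3 - <<'E' | tail -n +3
from m import *
s=sensors.sense();print(pl(s['ee_pos']),s['ft_force'])
E
```

```text
t: 10.83
ee_pos: [0.5296, -0.0579, 0.0782]
ee_rot: [0.644, 0.765, 0.001, 0.003]
ft_force: [5.5, -3.4, 1.1]
opening: 0.0111
grasp_force: 2.5
[-0.0586  0.0074  0.0782] [ 5.45114418 -3.37623214  1.07742442]
```

```bash
python3 -m crank '[{"claw":0.13,"translation":[-0.02,0.12,0],"delta_rot":[0,0,0]},{"claw":0.13,"translation":[-0.042,0.24,0],"delta_rot":[0,0,0]},{"claw":0.13,"translation":[-0.063,0.36,0],"delta_rot":[0,0,0]},{"claw":0.13,"translation":[-0.084,0.48,0],"delta_rot":[0,0,0]},{"claw":0.13,"translation":[-0.105,0.6,0],"delta_rot":[0,0,0]},{"claw":0.13,"translation":[-0.105,0.6,0],"delta_rot":[0,0,0]},{"claw":0.13,"translation":[-0.105,0.6,0],"delta_rot":[0,0,0]}]' 20
python3 - <<'E' | tail -n +3
from m import *
s=sensors.sense();print(pl(s['ee_pos']),s['ft_force'],s['opening'],s['grasp_force'])
snap("scene","s5");snap("top","t5")
a=cv2.imread("pics/s5_raw.png")[170:235,200:280];b=cv2.imread("pics/s5_raw.png")[202:232,208:238]
f=lambda i,w:cv2.convertScaleAbs(cv2.resize(i,(w,390),interpolation=cv2.INTER_CUBIC),alpha=1.7)
cv2.imwrite("pics/k6.png",np.hstack([f(a,480),f(b,310)]))
E
```

```text
t: 11.42
ee_pos: [0.5253, -0.0335, 0.0781]
ee_rot: [0.644, 0.765, 0.001, 0.003]
ft_force: [5.7, -2.5, 1.1]
opening: 0.0108
grasp_force: 2.4
[-0.0586  0.0321  0.0781] [ 5.72594573 -2.52264002  1.10401029] 0.010767536154431512 2.4383624643087387
```

```bash
python3 -m crank '[{"claw":0.13,"translation":[-0.017,0.1,0],"delta_rot":[0,0,0]},{"claw":0.13,"translation":[-0.035,0.2,0],"delta_rot":[0,0,0]},{"claw":0.13,"translation":[-0.053,0.3,0],"delta_rot":[0,0,0]},{"claw":0.13,"translation":[-0.07,0.4,0],"delta_rot":[0,0,0]},{"claw":0.13,"translation":[-0.087,0.5,0],"delta_rot":[0,0,0]},{"claw":0.13,"translation":[-0.087,0.5,0],"delta_rot":[0,0,0]},{"claw":0.13,"translation":[-0.087,0.5,0],"delta_rot":[0,0,0]}]' 20
python3 - <<'E' | tail -n +3
from m import *
s=sensors.sense();print(pl(s['ee_pos']),s['ft_force'],s['opening'],s['grasp_force'])
E
```

```text
t: 12.1
ee_pos: [0.5219, -0.014, 0.0781]
ee_rot: [0.644, 0.765, 0.001, 0.003]
ft_force: [5.3, -4.6, 0.0]
opening: 0.0109
grasp_force: 2.4
[-0.0586  0.0519  0.0781] [ 5.26956974 -4.5575788   0.0334412 ] 0.010920703788322406 2.4034839123487473
```

```bash
python3 -m crank '[{"claw":0.13,"translation":[-0.017,0.1,0],"delta_rot":[0,0,0]},{"claw":0.13,"translation":[-0.035,0.2,0],"delta_rot":[0,0,0]},{"claw":0.13,"translation":[-0.035,0.2,0],"delta_rot":[0,0,0]},{"claw":0.13,"translation":[-0.035,0.2,0],"delta_rot":[0,0,0]},{"claw":0.13,"translation":[-0.035,0.2,0],"delta_rot":[0,0,0]}]' 20
python3 - <<'E' | tail -n +3
from m import *
s=sensors.sense();print(pl(s['ee_pos']),s['ft_force'],s['opening'],s['grasp_force'])
snap("scene","s6");snap("top","t6")
a=cv2.imread("pics/s6_raw.png")[160:235,200:290];b=cv2.imread("pics/t6_raw.png")[180:235,205:290]
f=lambda i,w:cv2.convertScaleAbs(cv2.resize(i,(w,330),interpolation=cv2.INTER_CUBIC),alpha=1.7)
cv2.imwrite("pics/k6.png",np.hstack([f(a,396),f(cv2.imread("pics/s6_raw.png")[202:232,208:238],330)]))
E
```

```text
t: 12.52
ee_pos: [0.522, -0.014, 0.0784]
ee_rot: [0.645, 0.764, -0.002, 0.008]
ft_force: [7.4, -20.3, -2.3]
opening: 0.0111
grasp_force: 2.3
[-0.0585  0.0519  0.0784] [  7.35524423 -20.34927194  -2.27302487] 0.011110963713658512 2.29834221303463
```

View pics/k6.png

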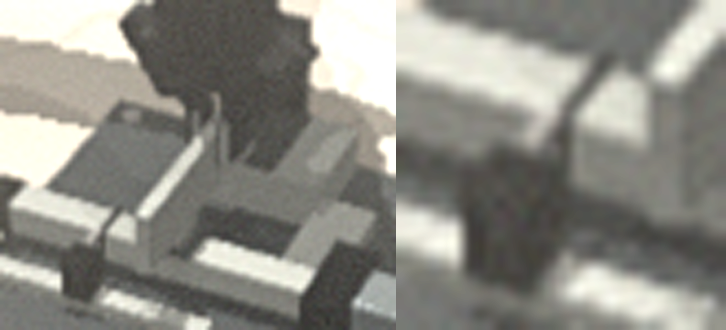

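Scene crop: the fingers pinch the bar at about (205,120) in the left panel, and the ring still lines up with the nose at about (565,140) in the right panel. The lever is hidden behind the gripper, so I'll check it numerically.

```bash
python3 - <<'E' | tail -n +3
from m import *
np.set_printoptions(linewidth=220)
p0,_=tri(tc(164,362),sc(395,38)); ey=np.array([-.172,.985,0])
for n in("top","scene"):
    for s in(0,.02,.025,.03): print(n,s,np.round(proj(n,p0+ey*s),1))
u,v=map(int,np.round(proj("scene",p0+ey*.025))); 
for f in("scene0","s6"): print(f,u,v);print(cv2.imread(f"pics/{f}_raw.png").max(2)[v-8:v+9,u-12:u+13])
u,v=map(int,np.round(proj("top",p0+ey*.02))); print("top",u,v);print(cv2.imread("pics/t6_raw.png").max(2)[v-8:v+9,u-12:u+13])
E
```

```text
top 0 [236.5 199.3]
top 0.02 [230.2 200.5]
top 0.025 [228.7 200.8]
top 0.03 [227.1 201.1]
scene 0 [256.4 168.6]
scene 0.02 [259.2 165.2]
scene 0.025 [259.9 164.3]
scene 0.03 [260.6 163.5]
scene0 260 164
[[159 158 157 160 156 158 158 159 160 158 159 159 159 158 159 157 159 160 157 155 157 157 160 162 158]
 [157 160 158 161 158 158 157 159 159 158 158 158 158 161 159 159 160 156 157 157 158 161 158 160 160]
 [158 159 159 159 159 158 158 160 160 158 158 157 159 160 158 157 160 161 160 159 155 155 158 159 160]
 [159 158 157 159 157 159 158 160 157 159 159 161 159 162 158 158 159 158 158 157 158 157 156 156 155]
 [159 158 161 158 158 159 160 159 158 158 157 159 157 156 160 159 159 159 158 160 160 159 161 158 158]
 [158 158 158 159 159 159 158 159 159 158 158 158 160 159 157 160 157 160 159 160 157 159 161 157 159]
 [160 158 158 159 159 158 158 159 159 157 159 159 157 160 159 158 159 160 158 158 159 158 159 159 158]
 [159 160 161 159 162 159 162 160 158 160 161 157 158 160 156 159 159 159 157 159 161 157 160 160 159]
 [158 160 158 158 142 147 162 161 160 161 162 160 160 158 159 161 157 160
[... 3681 characters left out ...]
  59  56  58  59  60  54  60  72  74  76  75  72  74  71  73  72  75  68  70  68]
 [ 89  87  69  54  60  69  52  45  38  45  54  58  71  75  77  77  74  74  77  74  66  70  71  70  68]
 [ 94  86  63  60  69  59  37  24  21  25  38  60  66  74  75  74  75  77  71  73  73  73  68  73  70]
 [101  88  53  68  78  50  33  19  23  24  24  41  59  67  75  75  74  74  72  76  72  71  72  71  68]
 [101  85  47  75  80  42  27  18  21  16  25  28  52  65  73  73  72  74  74  73  75  73  68  70  71]
 [101  83  52  75  75  42  21  24  24  18  22  28  48  62  71  74  74  72  74  71  71  73  74  71  73]
 [103  78  62  76  60  33  18  24  23  19  17  23  36  61  76  74  74  76  71  74  72  74  69  71  72]]
```

```bash
python3 -m crank '[{"claw":0.0,"translation":[0,0,0],"delta_rot":[0,0,0]},{"claw":0,"translation":[0,0,0],"delta_rot":[0,0,0]},{"claw":0,"translation":[0,0,0],"delta_rot":[0,0,0]},{"claw":0,"translation":[0,0,0],"delta_rot":[0,0,0]},{"claw":0,"translation":[0,0,0],"delta_rot":[0,0,0]},{"claw":0,"translation":[0,0,0],"delta_rot":[0,0,0]}]' 20
python3 - <<'E' | tail -n +3
from m import *
s=sensors.sense();print(pl(s['ee_pos']),s['ft_force'],s['opening'],s['grasp_force'])
snap("scene","s7")
# ring dark-line position on the leg's upper face, and lever block edge, by picture
for f in("s4","s6","s7"):
    g=cv2.imread(f"pics/{f}_raw.png").max(2).astype(float)
    for v in(209,210,211): 
        r=g[v,218:232]; w=np.clip(np.median(r)-15-r,0,None); print(f,v,np.round(r).astype(int))
for f in("scene0","s4","s5","s6","s7"):
    g=cv2.imread(f"pics/{f}_raw.png").max(2); print(f,g[170,260:276],g[156:174,266])
E
```

```text
t: 13.12
ee_pos: [0.5224, -0.0139, 0.0784]
ee_rot: [0.645, 0.764, -0.001, 0.008]
ft_force: [8.2, -20.0, -2.7]
opening: 0.0096
grasp_force: 24.7
[-0.0581  0.0519  0.0784] [  8.22112732 -20.04866356  -2.66975097] 0.009578514226185292 24.694433212280273
s4 209 [130 128 129 129 130 129 105  58  74 117 122 100  74  94]
s4 210 [127 130 129 133 132 120  71  68 118 133 129  90  73  74]
s4 211 [ 99 112 124 133 118  82  69 115 134 135 125  86  75  76]
s6 209 [139 139 133 130 131 128 104  62  82 119 124 118  98  94]
s6 210 [139 138 140 138 129 107  69  73 120 132 133 126 111  76]
s6 211 [106 118 133 136 122  77  70 115 133 131 129 129 114  77]
s7 209 [138 136 135 132 129 127  94  61  84 126 125 115  99  95]
s7 210 [138 139 141 135 127 105  58  76 118 134 130 128 111  77]
s7 211 [106 118 134 137 125  74  67 117 131 132 133 126 112  77]
scene0 [ 71  73  72  72  75  66  62  98 159 158 157 158 160 157 160 158] [157 157 160 158 158 159 158 157 156 161 160 162 117  75  62  59  58  72]
s4 [ 56  55  57  58  57  51  54  98 167 168 163 165 167 166 164 164] [145 148 152 152 154 162 167 166 166 157 156 153 107  60  54  59  56  75]
s5 [ 56  54  53  54  55  57  49  63 106 148 156 165 166 165 166 165] [143 148 149 153 151 152 152 150 150 152 137  91  54  53  49  51  52  48]
s6 [ 48  56  54  55  56  59  60  63  58  51  55  95 129 167 167 166] [143 147 151 153 153 157 141  93  57  53  53  58  56  62  60  59  54  52]
s7 [ 50  52  53  55  58  59  59  62  56  53  63  93 129 167 167 164] [145 147 152 152 153 156 141  92  57  55  56  55  59  61  59  58  59  54]
```

```bash
python3 -c "
from workcell import env; print(env.sign_off())"
```

```text
the job is handed in; nothing more can be done
None
```

I handed the job in at about 13 s with the vent bled and the knob back home. My hand still holds the handle, the ring mark is within about 1 mm of the nose by camera, and the lever is closed. The gripper hid the lever, so "fully closed" rests on it not moving under a 20 N push and about 26 mm of measured travel.

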